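Fit the keyed drive shaft into the pulley hub and hold it home

ROBOT

A 7-joint arm with a two-finger parallel gripper is mounted at the origin on a cart in front of the work surface, level with it; the furniture and walls round the work are solid. World frame = base frame: x ahead of the robot, y to its left, z up, the work surface at z = 0. Lengths are in mm, angles in degrees, forces in N, time in s.
With the tool pointing down it reaches from about 350 to 900 mm from the base axis. Payload 8.1 kg.
Tool frame: the origin (TCP) lies between the finger pads; the fingertips stand nose_length ahead of it and the grasp point (between the pads) lies 8 mm behind it (nose_length is the distance from the TCP to the fingertips, in mm); z points along the fingers, y is the line along which they close (so a half turn about z gives the same grasp; the last joint's range is limited). The gripper opens to 85 mm and grips with 20 to 120 N. Pads are 22 mm wide; open, the fingers measure 114 mm over their backs; the gripper's body (76 mm by 85 mm) begins 54 mm behind the grasp point. The pads swing forward as they close: fully open they stand 13 mm farther back than shut.
Start: joints at [58.235, 24.895, 1.432, 90.138, -0.665, 64.973, -4.303], TCP at [272.846, -562.313, 242.323] pointing down, gripper open.
Joint ranges: [-149.89, 149.89], [-25.12, 119.58], [-72.63, 75.52], [4.76, 147.25], [-75.54, 255.54], [6.69, 114.76], [-157.13, 157.13]. Speed limits (degrees/s): [127.2, 127.2, 172.46, 172.46, 180, 180, 180].

INTERFACE

Orientations are given as a 3x3 rotation matrix whose columns are the frame's x, y, z axes.
In Python, from workcell import * gives the robot as it stands.
- The arm moves only by the shell command python3 -m crank 'ROWS' [FORCE]. ROWS is text: rows parted by semicolons, each of 5 numbers parted by spaces: the shift along the tool's x, y, z in mm, then the turn about the tool's z in degrees, then the gripper command: -1 is fully open, 1 is shut, values between are in proportion. In form: tx ty tz turn gripper; .... A call has 1 to 12 rows; each row shifts and turns the commanded pose from where the row before left it, along the tool's axes as they then stand; what a row does not reach is not made up. A row lasts 1/8 s, in which the tool goes at most 62.5 mm and 10.7 degrees, less where a joint would pass 70% of its speed; a pose out of reach is approached as far as the arm can. A call is refused whole if a number of a shift passes 62.5 or a number of a turn 10.7, either way. A call with a gripper value outside its range is refused whole. The fingers move at their own pace and stop on an object; FORCE is the grip in N (left out, the last holds). Time passes only in rows, so rows that do not move let the fingers close. It gives the time, the measured TCP pose, the force, the opening and the grip force at its end, in the units of the state.
- state(): the state, without advancing time (a new reading comes with each control period).
- snapshot(name): name is "scene" or "top" or "wrist"; returns a dict with "frame" (400x640x3 uint8, red, green, blue), "fx", "fy", "cx", "cy" (pixels), "R" (3x3) and "t" (3): a world point X has camera coordinates R X + t. Camera axes: x right, y down, z forward; pixel columns grow to the right and rows downward; lengths in mm; the calibration is good to about 2 mm. A picture is of the moment at which its call begins. There is no depth.
- hand_in(): hands the job in; it is judged then, once.
The state is a dict: "t": time; "qpos": joint angles; "dq": joint speeds; "joint_torque": joint torques, N m; "position": TCP position; "ee_rot": TCP orientation; "force": force on the tool from outside, world axes, zero at the start; "wrist_torque": the same for the moment, N m; "finger_gap": finger opening in mm; "gripper_force": force on a finger pad.
Only numpy, scipy, OpenCV 4.12 (cv2) and the standard library are available. Lean on these libraries where they do the work, as an engineer would, in place of code of your own. Each camera call takes 0.05 s, during which the arm holds its last target. There are 200 camera calls.

TASK

Lift the stiff lid of the grey drive case by its bar until it stands straight up and leave it so. Then take the keyed shaft out of its storage block by its flat-sided head, put its nose into the bore of the pulley hub inside the case, turn it under a light push until the key finds the keyway and push it fully home against the spring, shoulder flat on the hub. Finish while still gripping the shaft and pressing it home (let go, and the spring lifts it again); leave the loose things lying round about alone.

Things in the scene. Friction and masses are not known exactly. Their poses are not given: they have to be found in the camera images.
- case: Grey open-topped drive case, fixed to the worktop, 170 (x) x 210 (y) x 70 mm high, walls 5 mm. Origin at the centre of its underside, x across it towards the lid's hinge (away from the robot), y along the hinge, z up. A round bare-metal pulley hub stands inside it, nearer the front wall, under the lid.
- lid (a joint): Angle of the case's flat grey lid (rad): 0 shut, 1.57 standing straight up, stop at 2.2. It begins shut or up to 0.35 open. Stiff hinge: it stays where it is left; lifting it takes about 4 N at the bar.
- lid_hinge (a point): Middle of the lid's hinge axis, 74 mm above the worktop at the far side of the case; the axis runs along the case's y, and the point's axes are the case's.
- lid_bar (a point): Middle of the round steel bar handle (10 mm thick, 110 mm long, parallel to the hinge) past the lid's front edge, 194 mm from the hinge axis. 29 mm of free gap between bar and lid edge: it can be pinched from above, fingers front and back of it, and turns between them as the lid swings. The lid is 4 mm thick. Axes turn with the lid (y along the bar).
- hub_face (a point): Centre of the bore mouth in the upper face of the bare-metal pulley hub, 60 mm above the worktop; z up along the bore, axes as the case's (NOT the keyway's). The hub is 48 mm across, its bore 21 mm, with a keyway 9 mm wide that reaches out to 16 mm from the axis and runs the whole depth. The spring plunger in the bore is met 24 mm down.
- keyway_mid (a point): A point on the case, 13 mm from the bore's axis in the hub's upper face along the case's +x: the middle of where the keyway may be. The hub is braked (it does not turn) at an angle that is not told: the real keyway lies within 0.6 rad (34 degrees) either side of this, as seen from the bore's axis. It can be seen from above, or found by turning the shaft under a light push.
- plunger_top (a point): Where the top of the spring plunger stands at rest on the bore's axis, 24 mm below the hub's face. The nose pushes it down over the shaft's last 12 mm: about 3 N at first, 9 N when the shaft is home; released, it lifts the shaft 12 mm again. Point fixed to the case.
- shaft: The steel shaft, 0.08 to 0.17 kg, loose, standing in the block. Origin at its lower tip, z up along it, x the way its key points. From the tip: round nose 18 mm thick, 12 mm long, end chamfered; on the same shaft a key 6 mm wide, out to 14 mm from the axis (12 to 30 mm above the tip); at 36 mm a shoulder 40 mm across, 6 mm thick; head from 42 to 92 mm, a 3 mm button on it.
- shaft_head (a point): Centre of the shaft's metal head, 67 mm above the tip, 26 mm along the shaft's x, 18 mm between the two flats that face along its y (grip here, fingers closing along y), 50 mm high. Axes as the shaft's; its x (key) points within 0.6 rad of world +x at the start.
- shaft_seat (a point): Centre of the underside of the shaft's shoulder, 36 mm above the tip; it lies on the hub face when the shaft is home. With the nose in the bore and the key still resting on the hub's face it stands 24 mm above the face; the key can drop in when it is within about 6 degrees of the keyway.
- holder: Grey storage block 80 x 80 x 45 mm high, fixed, with a 31 mm wide hole in which the shaft hangs by its shoulder with its key clear. Origin at the centre of its underside.
- pcb: Bystander: blue circuit board 60 x 80 x 13 mm, loose. Origin at the centre of its underside.
- tape: Bystander: roll of electrical tape 55 mm across, 19 mm high, loose. Origin at the centre of its underside.
- driver: Bystander: small black screwdriver 123 mm long, 12 mm thick, loose, lying near the front edge. Origin at the centre of its underside.
Things that resemble listed ones, but are neither listed nor needed, are in the scene too. What is meant by the shaft is not purple, and is the larger of those in its own colour.

How it is judged:
By the outcome, as a careful person would: the job done as asked, in the order asked, and still so for the second after the job is handed in, while the arm keeps its last pose, push and grip.
It also fails if it takes over 72 s, if anything falls off the work surface, if the arm or the gripper's body presses on something with over 40 N, if the wrist force passes 120 N, or if a joint passes its speed limit or range.

## Working session

There is one attempt and no reset: what is moved stays moved. The work goes in short steps, Python scripts to look and compute and a shell command to move; the robot and the scene stay as the last step left them, time stands still between calls to the robot, and variables do not carry over. Pictures are saved under pics/ and viewed, at most 10 in all, crops included, and the job is handed in when it is done.

```bash
mkdir -p pics
cat > h.py <<'E'
from workcell import *
import numpy as np, cv2
def ray(s,u,v,z):
    R=np.array(s["R"]);t=np.array(s["t"]);c=-R.T@t
    d=R.T@np.array([(u-s["cx"])/s["fx"],(v-s["cy"])/s["fy"],1]);return c+d*(z-c[2])/d[2]
def proj(s,X):
    p=np.array(s["R"])@np.array(X)+np.array(s["t"]);return p[0]/p[2]*s["fx"]+s["cx"],p[1]/p[2]*s["fy"]+s["cy"]
def save(s,n): cv2.imwrite(n,s["frame"][:,:,::-1])
E
python3 - <<'E'
from h import *
import pickle
for n in ("scene","top"):
    s=snapshot(n);save(s,f"pics/{n}1.png");pickle.dump(s,open(n+"1.pkl","wb"))
    R=np.array(s["R"]);print(n,-R.T@np.array(s["t"]),R[2],s["fx"])
st=state();print(st)
E
```

```text
scene [ -3.49198412 424.63156929 876.62609732] [ 0.5087141  -0.35206561 -0.78565881] 381.48597742883913
top [ 247.08697462   42.4735147  1343.84382917] [ 0.21189557  0.0072868  -0.97726515] 404.27276285306027
{'t': 0.1, 'qpos': array([58.23531095, 24.93214805,  1.42972488, 90.18267023, -0.66249326,
       64.97289979, -4.30430333]), 'dq': array([-0.02374356, -0.03135219,  0.02376028, -0.06514432, -0.02349976,
        0.04148222, -0.09579507]), 'joint_torque': array([ 3.59206722e-03, -6.71754384e+01,  1.02880932e+00, -3.16901350e+01,
        1.57979614e-02,  7.22651195e-03,  4.03697572e-05]), 'position': array([ 272.6351299 , -561.93083331,  241.61580649]), 'ee_rot': array([[ 8.99689246e-01,  4.36530316e-01, -7.38310169e-04],
       [ 4.36530913e-01, -8.99688492e-01,  1.17400493e-03],
       [-1.51760419e-04, -1.37853482e-03, -9.99999038e-01]]), 'force': array([-0.16031597, -0.28860557, -0.30304363]), 'wrist_torque': array([ 0.01429848, -0.00109496, -0.04375866]), 'gripper_force': 0.0, 'finger_gap': 85.35730370369919}
```

View pics/top1.png

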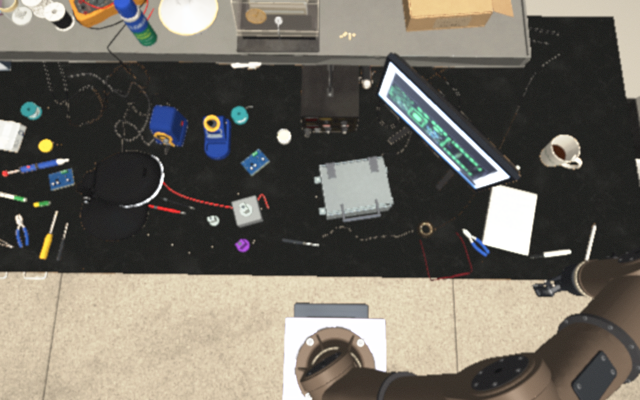

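View pics/scene1.png

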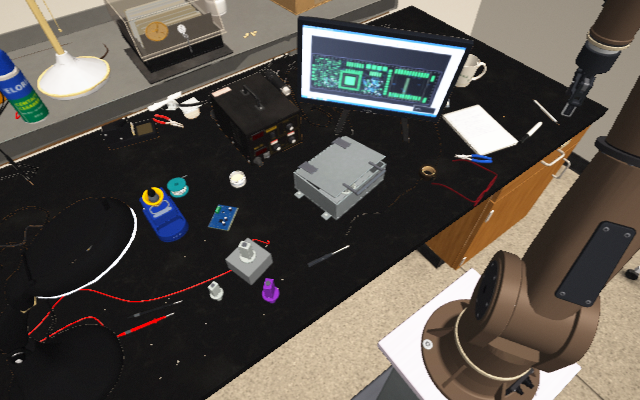

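The top view shows the case around (356,188) with its bar at about (362,217), the storage block with the shaft at (247,210), and the purple decoy at (243,245). Next I'll zoom in on both views.

Run:
```python
from h import *
import pickle
a=pickle.load(open("top1.pkl","rb"));b=pickle.load(open("scene1.pkl","rb"))
A=cv2.resize(a["frame"][145:235,225:405],(720,360),interpolation=cv2.INTER_CUBIC)   # x4
B=cv2.resize(b["frame"][130:305,205:395],(0,0),fx=4,fy=4,interpolation=cv2.INTER_CUBIC)[:, :]
B=cv2.resize(b["frame"][130:210,210:390],(720,320)[:2]) if 0 else b["frame"][130:280,205:395]
B=cv2.resize(B,(0,0),fx=4,fy=4,interpolation=cv2.INTER_CUBIC)
cv2.imwrite("pics/a.png",A[:,:,::-1]);cv2.imwrite("pics/b.png",B[:,:,::-1])
for n,u,v,z in(("bar",362,217,90),("hold",247,210,45),("shaft",246,208,90),("mon near corner",515,178,150),("pcb",255,161,10)): print(n,ray(a,u,v,z))
```

```text
bar [462.37844292 -77.01107171  90.        ]
hold [487.62135196 294.46995378  45.        ]
shaft [485.6648621  289.25399854  90.        ]
mon near corner [ 579.68674632 -538.33596384  150.        ]
pcb [666.26509519 283.07181552  10.        ]
```

View pics/a.png

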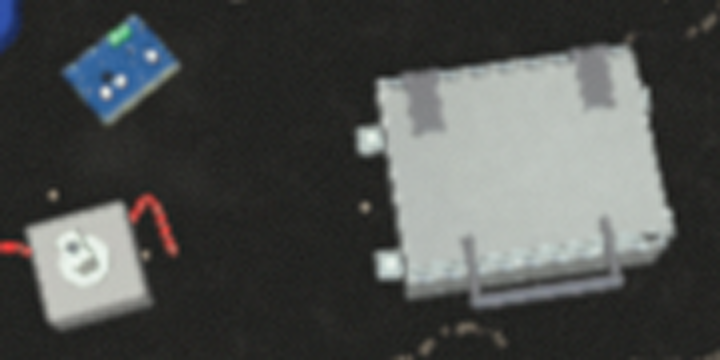

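View pics/b.png

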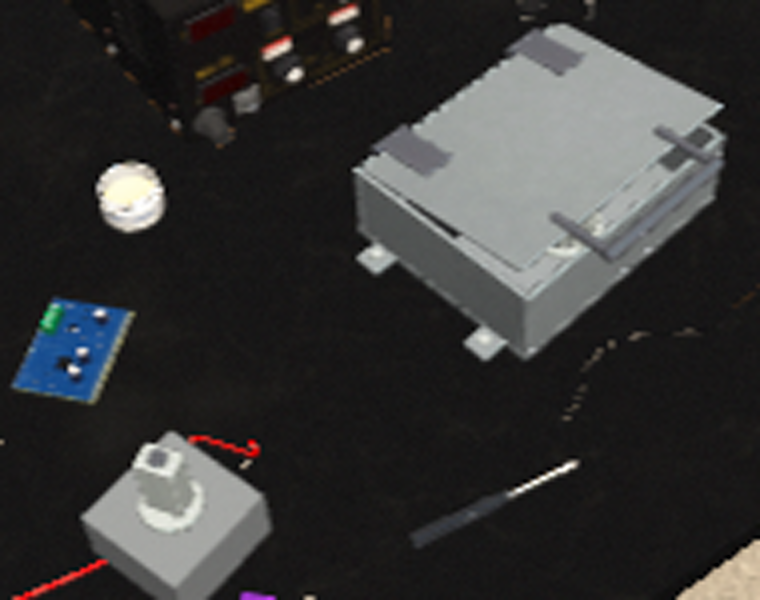

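```bash
cat >> h.py <<'E'
def tri(a,pa,b,pb):
    rows=[];r=[]
    for s,(u,v) in((a,pa),(b,pb)):
        R=np.array(s["R"]);t=np.array(s["t"])
        for i,w,f,c in((0,u,s["fx"],s["cx"]),(1,v,s["fy"],s["cy"])):
            k=(w-c)/f; rows.append(R[i]-k*R[2]); r.append(k*t[2]-t[i])
    x,res,_,_=np.linalg.lstsq(np.array(rows),np.array(r),rcond=None);return x,res
E
python3 - <<'E'
from h import *
import pickle
a=pickle.load(open("top1.pkl","rb"));b=pickle.load(open("scene1.pkl","rb"))
T=lambda u,v:(225+u/4-.4,145+v/4-.4); S=lambda u,v:(205+u/4-.4,130+v/4-.4)
for n,p,q in(("barL",(478,300),(612,252)),("barR",(621,281),(716,158)),
  ("lid back L",(377,80),(358,170)),("lid back R",(632,46),(572,26)),
  ("lid front L",(407,275),(522,270)),("lid front R",(668,233),(722,105)),
  ("shaft top",(74,247),(158,457)),("collar",(83,260),(170,503)),
  ("block NL",(27,230),(170,432)),("pcb",(120,70),(72,350))):
    print(n,*tri(a,T(*p),b,S(*q)))
for p in((27,230),(127,203),(150,300),(50,318)): print(ray(a,*T(*p),45))
E
```

```text
barL [450.34524762 -20.88328382 102.38099444] [2.46025392]
barR [ 468.37532952 -130.25905608  105.38453218] [3.23643597]
lid back L [635.46838379  59.56098804  71.04312832] [19.58250083]
lid back R [ 663.11585478 -151.88786659   74.053881  ] [108.90787919]
lid front L [470.22596692  35.68546372 104.82751604] [1.05710694]
lid front R [ 506.39981607 -168.75794436  102.86316436] [0.02492247]
shaft top [487.60289809 295.28425324 103.87463358] [1.23481453]
collar [486.42094872 297.29871519  53.58942526] [3.03061145]
block NL [473.96077393 304.25270138 166.9578696 ] [769.95512317]
pcb [663.44586038 284.64190618   4.80523806] [0.94682969]
[513.22238295 347.35549074  45.        ]
[537.1623598  266.32477328  45.        ]
[456.61792431 243.57443136  45.        ]
[440.61322934 324.07797069  45.        ]
```

```bash
python3 -c "
import workcell;print([(n,getattr(workcell,n)) for n in dir(workcell) if n[0]!='_'])" | cut -c1-1500
python3 -m crank '0 0 0 -10.5 0.2;0 0 0 -10.5 0.2;0 0 0 -10.5 0.2;0 0 0 -10.5 0.2;0 0 0 -10.5 0.2;0 0 0 -10.5 0.2;0 0 0 -10.5 0.2;0 0 0 0 0.2' 30
```

```text
[('MotionError', <class 'workcell.MotionError'>), ('hand_in', <function connect.<locals>.done at 0x7fb5d803f7e0>), ('nose_length', 11.0), ('snapshot', <function make.<locals>.drawn_camera at 0x7fb5d80cc0e0>), ('state', <function make.<locals>.<lambda> at 0x7fb5d80cc5e0>)]
t: 1.1
position: [272.6, -562.2, 241.9]
ee_rot: [[-0.162, 0.987, -0.0], [0.987, 0.162, 0.001], [0.001, -0.0, -1.0]]
force: [-0.2, 0.2, 0.1]
finger_gap: 34.3
gripper_force: 0.0
```

```bash
python3 -m crank '45 26.5 0 0 0.2;45 26.5 0 0 0.2;45 26.5 0 0 0.2;45 26.5 0 0 0.2;45 26.5 0 0 0.2;45 26.5 0 0 0.2;45 26.5 0 0 0.2;45 26.5 0 0 0.2;45 26.5 0 0 0.2;45 26.5 0 0 0.2;0 0 0 0 0.2;0 0 0 0 0.2'
python3 - <<'E'
from h import *
st=state();print(st["position"],st["ee_rot"],st["finger_gap"],st["force"])
s=snapshot("wrist");save(s,"pics/w1.png");R=np.array(s["R"]);print(-R.T@np.array(s["t"]),R[2]);print(proj(s,[459.4,-75.6,104]))
E
```

```text
t: 2.6
position: [460.7, -75.5, 242.1]
ee_rot: [[-0.16, 0.987, -0.001], [0.987, 0.16, -0.0], [-0.0, -0.001, -1.0]]
force: [0.6, -0.0, -1.0]
finger_gap: 34.3
gripper_force: 0.0
[460.66386334 -75.48945845 242.12240921] [[-1.60403395e-01  9.87051354e-01 -6.13209047e-04]
 [ 9.87051521e-01  1.60403226e-01 -3.14531464e-04]
 [-2.12097998e-04 -6.55720837e-04 -9.99999763e-01]] 34.3054151869851 [ 0.57429292 -0.00542571 -1.00085692]
[448.38391381   1.80104917 374.93204978] [ 0.04804106 -0.29809457 -0.95332664]
(np.float64(309.8266188953377), np.float64(190.89874216576763))
```

View pics/w1.png

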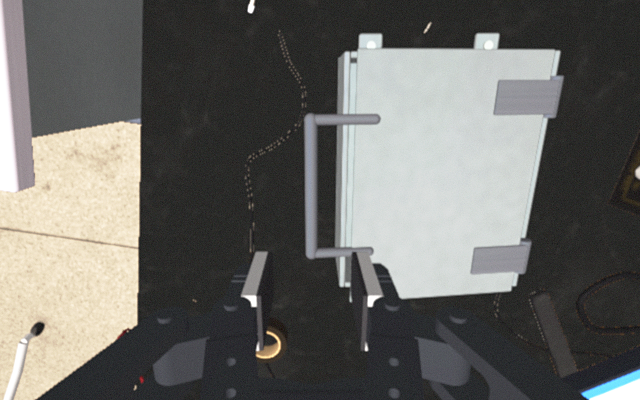

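The wrist view shows the bar as a straight upright line at column 311, rows 119–253. That matches the prediction of (310,191), so I'll go down and pinch it.

```bash
python3 -m crank '0 0 40 0 0.45;0 0 40 0 0.45;0 0 30 0 0.45;0 0 20 0 0.45;0 0 12 0 0.45;0 0 0 0 0.45;0 0 0 0 1;0 0 0 0 1;0 0 0 0 1;0 0 0 0 1' 30
```

```text
t: 3.9
position: [460.2, -75.7, 100.5]
ee_rot: [[-0.162, 0.987, -0.001], [0.987, 0.162, -0.001], [-0.001, -0.001, -1.0]]
force: [-4.8, -1.9, 1.9]
finger_gap: 8.9
gripper_force: 31.2
```

```bash
python3 -m crank '0 3 -15 0 1;0 4.1 -14.6 0 1;0 5.4 -14.4 0 1;0 6.2 -13.8 0 1;0 7.5 -13.3 0 1;0 8.5 -12.6 0 1;0 9.4 -12 0 1;0 10.3 -11.2 0 1;0 11.2 -10.3 0 1;0 12 -9.4 0 1;0 0 0 0 1' 40
```

```text
t: 5.28
position: [531.2, -64.0, 229.8]
ee_rot: [[-0.162, 0.987, -0.012], [0.987, 0.162, -0.005], [-0.003, -0.012, -1.0]]
force: [-41.8, -4.8, 52.6]
finger_gap: 8.4
gripper_force: 44.9
```

Run:
```python
from h import *
s=snapshot("wrist");save(s,"pics/w2.png")
st=state();p=st["position"];print(p,st["force"])
a=np.deg2rad(54)
e=np.array([.986,.165])
print("bar pred via hinge",np.array([648.3,-44])-e*194*np.cos(a),74+194*np.sin(a))
```

```text
[531.23339251 -64.00316979 229.81521267] [-41.95850461  -4.87185986  51.54819751]
bar pred via hinge [535.8660858  -62.81500593] 230.9492969087398
```

View pics/w2.png

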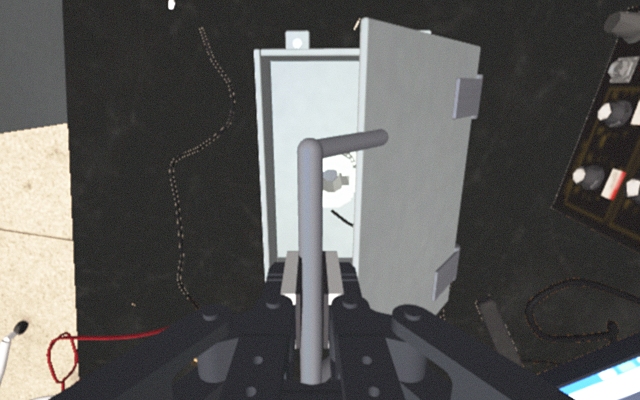

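The lid is about half open and the shiny hub shows at (335,182). The radial load means my arc runs slightly inside the real one, so I'll ease off outwards first.

```bash
python3 -m crank '0 -3 -2 0 1;0 -2.5 -1.5 0 1;0 0 0 0 1' 30
```

```text
t: 5.7
position: [531.5, -63.9, 230.9]
ee_rot: [[-0.162, 0.987, -0.001], [0.987, 0.162, -0.001], [-0.001, -0.001, -1.0]]
force: [-7.1, -2.7, 5.5]
finger_gap: 8.4
gripper_force: 39.8
```

```bash
python3 -m crank '0 12.6 -9 0 1;0 13.6 -8.2 0 1;0 14.2 -7 0 1;0 14 -5.6 0 1;0 0 0 0 1'
```

```text
t: 6.32
position: [587.4, -54.5, 261.4]
ee_rot: [[-0.163, 0.987, 0.003], [0.987, 0.163, -0.0], [-0.001, 0.003, -1.0]]
force: [-0.7, -1.9, 5.7]
finger_gap: 8.2
gripper_force: 40.3
```

```bash
python3 -m crank '0 15 -4.2 0 1;0 15.5 -3.2 0 1;0 15.7 -2 0 1;0 16.1 -1 0 1;0 0 0 0 1;0 0 0 0 1'
```

```text
t: 7.08
position: [647.6, -44.4, 270.8]
ee_rot: [[-0.163, 0.987, 0.002], [0.987, 0.163, 0.0], [-0.0, 0.002, -1.0]]
force: [2.4, -1.3, 0.2]
finger_gap: 8.0
gripper_force: 40.9
```

Run:
```python
from h import *
import pickle
for n in("top","scene"):
    s=snapshot(n);pickle.dump(s,open(n+"2.pkl","wb"))
    f=s["frame"]
    if n=="top": A=cv2.resize(f[140:240,300:400],(400,400),interpolation=cv2.INTER_CUBIC)
    else: B=cv2.resize(f[90:240,260:410],(400,400),interpolation=cv2.INTER_CUBIC)
cv2.imwrite("pics/m.png",np.hstack([A,B])[:,:,::-1])
```

```text
(no output)
```

View pics/m.png

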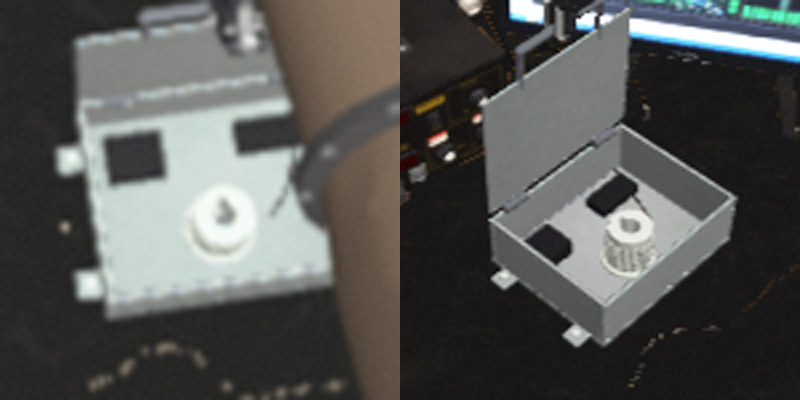

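The composite shows the lid standing upright. The hub bore is at about (224,212) in the top crop and (630,227) in the scene crop, with the keyway pointing towards the hinge. I'll release the bar, back off and work out positions.

```bash
python3 -m crank '0 0.5 0 0 1;0 0.5 0 0 1;0 0 0 0 0.3;0 0 0 0 0.3;0 0 0 0 0.3;0 0 -15 0 0.3;0 0 -30 0 0.3;0 0 -20 0 0.3;0 -40 0 0 -0.2;0 -40 0 0 -0.2;0 -23 0 0 -0.2;0 0 0 0 -0.2'
python3 - <<'E'
from h import *
import pickle
a=pickle.load(open("top2.pkl","rb"));b=pickle.load(open("scene2.pkl","rb"))
pa=(300+224/4-.4,140+212/4-.4);pb=(260+230/2.667-.3,90+227/2.667-.3)
print("hub",tri(a,pa,b,pb),ray(a,*pa,60),ray(b,*pb,60))
pa=(300+222/4-.4,140+218/4-.4);print(ray(a,*pa,60))
P=lambda u,v:ray(b,260+(u-400)/2.667-.3,90+v/2.667-.3,70)
# hinge ends z=74, lid top edge line check
print("case corners",P(491,222),P(604,308),P(736,200),P(622,127))
s=state();print(s["position"])
E
```

```text
t: 8.68
position: [545.8, -61.3, 337.3]
ee_rot: [[-0.162, 0.987, 0.002], [0.987, 0.162, -0.001], [-0.001, 0.002, -1.0]]
force: [-0.0, -0.2, 0.2]
finger_gap: 51.2
gripper_force: 0.0
hub (array([546.71711672, -60.62502076,  58.95343758]), array([5.84648337])) [547.81914523 -59.46676325  60.        ] [544.57240743 -60.96071864  60.        ]
[542.77892126 -57.82826355  60.        ]
case corners [631.43250877  59.63251011  70.        ] [468.79383215  32.92297866  70.        ] [ 500.44247712 -171.40080899   70.        ] [ 664.19337393 -143.76703404   70.        ]
[545.82299287 -61.27537881 337.28682404]
```

```bash
python3 -m crank '50 0 0 0 -0.2;50 0 0 0 -0.2;50 0 0 0 -0.2;50 0 0 0 -0.2;50 0 0 0 -0.2;50 0 0 0 -0.2;50 0 0 0 -0.2;12 0 60 0 -0.2;0 0 40 0 -0.2;0 0 0 0 -0.2'
python3 - <<'E'
from h import *
import pickle
st=state();print(st["position"])
s=snapshot("wrist");pickle.dump(s,open("w3.pkl","wb"));save(s,"pics/w3.png")
print(proj(s,[487,296,95]),proj(s,[487,296,45]))
E
```

```text
t: 9.93
position: [486.8, 295.8, 233.3]
ee_rot: [[-0.164, 0.986, -0.005], [0.987, 0.164, -0.002], [-0.002, -0.005, -1.0]]
force: [-0.2, 0.0, 0.5]
finger_gap: 51.3
gripper_force: 0.0
[486.82402331 295.80198821 233.34498728]
(np.float64(312.4587995389246), np.float64(190.472739350852)) (np.float64(312.60689070523597), np.float64(175.35032238813486))
```

View pics/w3.png

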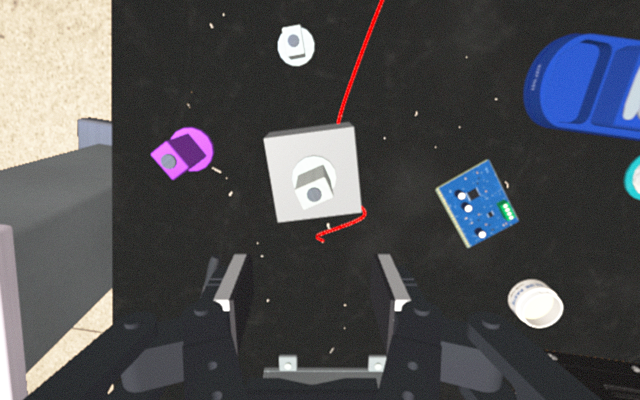

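The wrist view shows the shaft head at about (314,195) in the block, with its long side tilted up to the right. I'll zoom in for the angle.

Run:
```python
from h import *
import pickle
s=pickle.load(open("w3.pkl","rb"))
cv2.imwrite("pics/w3c.png",cv2.resize(s["frame"][145:225,265:365],(800,640),interpolation=cv2.INTER_CUBIC)[0:600,:,::-1])
```

```text
(no output)
```

View pics/w3c.png

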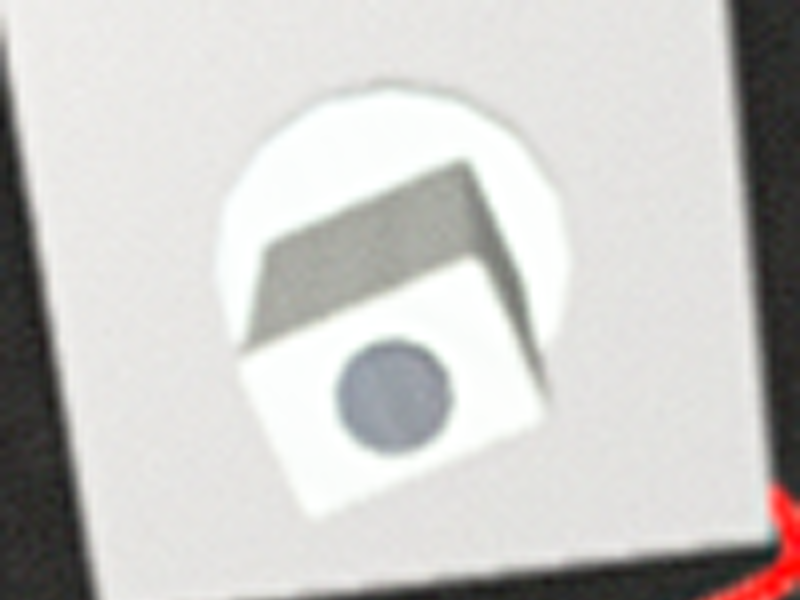

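The crop shows the head-top corners at (242,352), (478,257), (545,410) and (316,520), and the button at (394,396).

Run:
```python
from h import *
import pickle
s=pickle.load(open("w3.pkl","rb"))
c=[ray(s,265+u/8-.45,145+v/8-.45,101)[:2] for u,v in((242,352),(478,257),(545,410),(316,520))]
print(np.mean(c,0))
b=ray(s,265+394/8-.45,145+396/8-.45,104)[:2];print(b)
for i,j in((0,1),(3,2),(3,0),(2,1)):
    d=c[j]-c[i];print(np.linalg.norm(d),np.degrees(np.arctan2(d[1],d[0])))
sh=[ray(s,265+u/8-.45,145+v/8-.45,51)[:2] for u,v in((215,265),(573,265))];print(np.mean(sh,0))
# keyway from top2/scene2: direction of slot
```

```text
[488.13439413 296.08393755]
[488.07001505 295.94197293]
24.39072694825434 32.107306131353376
24.84553757630021 36.4184235855248
18.401678046744642 121.77558724173919
16.536012111441114 123.07050721300526
[488.18360586 295.49814856]
```

```bash
python3 -m crank '0 0 0 9.5 -0.2;0 0 0 9.5 -0.2;0 0 0 9.5 -0.2;0 0 0 9.5 -0.2;0 0 0 9.5 -0.2;0 0 0 9.5 -0.2;0 0 0 9.5 -0.2;1.2 0.5 40 0 -0.2;0 0 40 0 -0.2;0 0 20 0 -0.2;0 0 0 0 -0.2'
```

```text
t: 11.35
position: [489.7, 297.0, 136.6]
ee_rot: [[0.84, 0.543, 0.001], [0.543, -0.84, 0.001], [0.001, -0.0, -1.0]]
force: [0.5, 0.3, 0.5]
finger_gap: 51.1
gripper_force: 0.0
```

```bash
python3 -m crank '0 0 25 0 -0.2;0 0 25 0 -0.2;0 0 14 0 -0.2;0 0 0 0 -0.2;0 0 0 0 1;0 0 0 0 1;0 0 0 0 1;0 0 0 0 1;0 0 0 0 1;0 0 0 0 1' 60
```

```text
t: 12.6
position: [489.5, 296.9, 72.8]
ee_rot: [[0.84, 0.543, 0.002], [0.543, -0.84, 0.001], [0.002, 0.0, -1.0]]
force: [-0.2, -1.2, 7.5]
finger_gap: 17.2
gripper_force: 58.7
```

```bash
python3 -m crank '0 0 -20 0 1;0 0 -40 0 1;0 0 -50 0 1;0 0 -40 0 1;0 0 0 0 1'; python3 -m crank '-15 26 0 0 1;-23 41 0 0 1;-23 41 0 0 1;-23 41 0 0 1;-23 41 0 0 1;-23 41 0 0 1;-23 41 0 0 1;-23 41 0 0 1;-10.5 18 0 0 1;0 0 0 0 1;0 0 0 0 1'
python3 - <<'E'
from h import *
import pickle
st=state();print(st["position"],st["finger_gap"])
s=snapshot("wrist");pickle.dump(s,open("w4.pkl","wb"))
u,v=map(int,proj(s,[546,-60.5,60]));print(u,v)
f=s["frame"];c=f[max(0,v-50):v+50,u-67:u+67];print(v-50,u-67)
cv2.imwrite("pics/w4.png",cv2.resize(c,(0,0),fx=5.9,fy=5.9,interpolation=cv2.INTER_CUBIC)[:,:,::-1])
E
```

```text
t: 13.22
position: [490.2, 297.7, 225.3]
ee_rot: [[0.84, 0.543, 0.005], [0.543, -0.84, 0.003], [0.006, 0.0, -1.0]]
force: [0.3, 0.0, -1.6]
finger_gap: 17.3
gripper_force: 58.5
t: 14.6
position: [511.6, -81.6, 221.1]
ee_rot: [[0.839, 0.544, -0.001], [0.544, -0.839, 0.001], [-0.0, -0.001, -1.0]]
force: [0.4, -0.4, -0.7]
finger_gap: 16.9
gripper_force: 58.7
[511.57538166 -81.59310794 221.11964441] 16.856198267881535
314 134
84 247
```

View pics/w4.png

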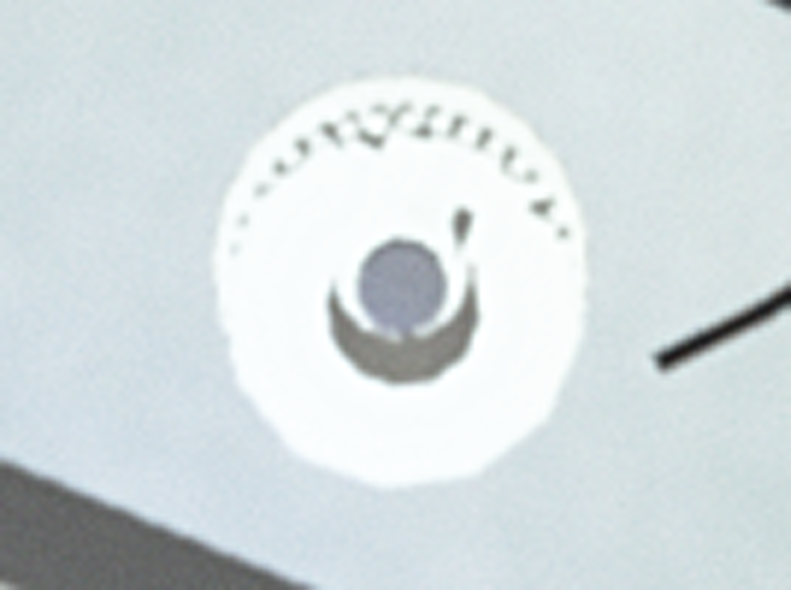

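The view shows the hub at about (404,308), with the grey plunger disc inside the bore at (402,285). One dark keyway wall sits near (462,225), up and to the right of the bore. I'll rectify this onto the hub plane and read it as numbers.

Run:
```python
from h import *
import pickle
s=pickle.load(open("w4.pkl","rb"))
f=s["frame"].min(2).astype(np.float32)
k=5.9
for p in((404,384),(330,290),(478,290),(404,310)): print(ray(s,247+p[0]/k-.4,84+p[1]/k-.4,60)[:2])
print("plunger",ray(s,247+402/k-.4,84+285/k-.4,36)[:2])
C=np.array([546,-60.5])
print("rows: x from +20 down; cols: y from +18 to -18")
for dx in range(22,-15,-1):
    print("%4d "%dx+" ".join("%3d"%cv2.getRectSubPix(f,(1,1),tuple(map(float,proj(s,[C[0]+dx,C[1]+dy,60]))))[0,0] for dy in range(18,-19,-2)))
```

```text
[536.92066982 -67.3466986 ]
[542.22783549 -51.74027608]
[553.2976725 -68.782529 ]
[545.48029316 -61.75340874]
plunger [545.86557504 -61.37214651]
rows: x from +20 down; cols: y from +18 to -18
  22 246 247 209 238 201 231 222 244 249 250 237 239 248 240 184 250 247 231 213
  21 246 227 194 251 167 229 248 249 250 250 250 250 250 197 170 244 233 246 212
  20 244 196 183 240 196 244 249 249 250 249 250 250 250 224 218 242 199 248 215
  19 243 237 214 242 242 250 248 248 249 249 250 249 250 248 248 249 232 249 228
  18 224 250 223 250 250 250 249 248 249 249 250 249 249 250 249 250 249 248 245
  17 213 218 174 251 249 249 249 248 250 250 251 249 249 250 249 249 250 249 246
  16 243 169 162 249 250 249 249 248 249 241 241 250 248 249 249 249 250 250 248
  15 241 220 233 249 249 249 248 248 250 202 189 250 248 249 249 249 249 250 248
  14 222 250 249 250 249 249 248 247 249 184 151 250 248 249 249 249 249 249 250
  13 217 250 248 249 249 249 248 247 247 209 133 251 248 249 249 250 249 249 250
  12 247 249 248 249 249 248 247 246 247 239 161 248 249 249 249 249 249 249 250
  11 250 249 249
[... 1389 characters left out ...]
 120 140 170 138 137 134 133 129 191 250 249 248 250
  -7 250 249 248 249 250 244 141 121 131 130 132 132 129 145 225 250 249 248 250
  -8 249 249 248 248 249 252 187 124 129 132 131 133 132 187 246 249 248 249 249
  -9 250 250 249 248 249 251 235 144 127 129 132 129 147 236 251 250 248 249 249
 -10 249 249 249 248 249 250 249 215 163 141 143 169 215 251 250 249 248 249 249
 -11 249 249 250 249 248 249 250 249 234 203 201 236 248 251 250 248 248 249 250
 -12 250 249 249 249 248 249 249 251 251 249 247 251 250 250 249 248 249 249 250
 -13 249 249 249 249 248 247 250 250 250 250 251 250 250 249 248 249 249 249 249
 -14 247 249 249 249 249 247 249 249 250 249 250 249 249 248 248 250 249 249 250
```

```bash
python3 -m crank '0 0 0 7.5 1;0 0 0 7.5 1;0 0 0 7.5 1;19.4 -6.8 0 0 1;19.4 -6.9 0 0 1;0 0 40 0 1;0 0 40 0 1;0 0 10 0 1;0 0 0 0 1;0 0 0 0 1' 60
python3 - <<'E'
from h import *
s=snapshot("wrist");import pickle;pickle.dump(s,open("w5.pkl","wb"));st=state();p=st["position"];print(p,st["qpos"][6],np.degrees(np.arctan2(*st["ee_rot"][:2,0][::-1])))
E
```

```text
t: 15.9
position: [548.9, -62.0, 133.1]
ee_rot: [[0.983, 0.181, 0.003], [0.181, -0.983, 0.0], [0.002, 0.0, -1.0]]
force: [-0.3, -0.4, -0.6]
finger_gap: 17.5
gripper_force: 58.6
[548.8578717  -62.1873437  133.16708488] -84.6449828027897 10.409435250347084
```

```bash
python3 -m crank '-1.4 -1.1 3 0 1;0 0 4 0 1;0 0 2 0 1;0 0 2 0 1;0 0 0 0 1;0 0 0 0 1'; python3 -m crank '0 0 2 0 1;0 0 2 0 1;0 0 0 0 1'
```

```text
t: 16.7
position: [546.3, -61.5, 120.7]
ee_rot: [[0.984, 0.18, 0.0], [0.18, -0.984, -0.0], [0.0, 0.0, -1.0]]
force: [1.7, -0.2, -0.7]
finger_gap: 17.5
gripper_force: 58.6
t: 17.08
position: [546.4, -61.6, 116.6]
ee_rot: [[0.984, 0.18, 0.001], [0.18, -0.984, -0.0], [0.001, 0.0, -1.0]]
force: [2.5, -0.5, -2.3]
finger_gap: 17.2
gripper_force: 58.5
```

```bash
python3 -m crank '0.4 0 2 0 1;0 0 2 0 1;0 0 1.5 0 1;0 0 0 0 1;0 0 0 0 1'
```

```text
t: 17.7
position: [546.5, -61.5, 111.0]
ee_rot: [[0.984, 0.18, 0.0], [0.18, -0.984, -0.0], [0.0, 0.0, -1.0]]
force: [3.6, -1.4, -3.3]
finger_gap: 17.8
gripper_force: 58.5
```

```bash
python3 -m crank '0.5 0 1.5 0 1;0 0 1.5 0 1;0 0 0 0 1;0 0 0 0 1'
```

```text
t: 18.2
position: [546.7, -61.3, 107.9]
ee_rot: [[0.984, 0.18, -0.0], [0.18, -0.984, -0.0], [-0.0, -0.0, -1.0]]
force: [1.4, -0.8, -1.9]
finger_gap: 17.2
gripper_force: 58.7
```

```bash
python3 -m crank '0 0 1.5 0 1;0 0 1.5 0 1;0 0 1.5 0 1;0 0 1 0 1;0 0 0 0 1;0 0 0 0 1'
```

```text
t: 18.95
position: [546.8, -61.4, 102.5]
ee_rot: [[0.984, 0.18, -0.0], [0.18, -0.984, -0.0], [-0.0, -0.0, -1.0]]
force: [0.6, -0.5, -1.9]
finger_gap: 17.3
gripper_force: 58.8
```

The key dropped straight into the keyway, so now I'll push against the spring.

```bash
python3 -m crank '0 0 2 0 1;0 0 2 0 1;0 0 2 0 1;0 0 2 0 1;0 0 2 0 1;0 0 2 0 1;0 0 0 0 1;0 0 0 0 1' 90
```

```text
t: 19.95
position: [547.0, -61.3, 90.7]
ee_rot: [[0.984, 0.18, 0.0], [0.18, -0.984, -0.0], [0.0, 0.0, -1.0]]
force: [-1.7, -0.0, 6.2]
finger_gap: 17.2
gripper_force: 90.2
```

```bash
python3 -m crank '0 0 1 0 1;0 0 1 0 1;0 0 1 0 1;0 0 0 0 1;0 0 0 0 1'; python3 -m crank '0 0 1 0 1;0 0 0.5 0 1;0 0 0 0 1;0 0 0 0 1'
```

```text
t: 20.58
position: [547.0, -61.4, 87.9]
ee_rot: [[0.984, 0.18, 0.0], [0.18, -0.984, -0.0], [0.0, 0.0, -1.0]]
force: [-1.4, 0.2, 7.0]
finger_gap: 16.9
gripper_force: 91.0
t: 21.08
position: [547.1, -61.3, 87.8]
ee_rot: [[0.984, 0.18, 0.001], [0.18, -0.984, -0.0], [0.001, 0.001, -1.0]]
force: [-7.6, 1.0, 23.6]
finger_gap: 17.0
gripper_force: 93.4
```

Run:
```python
from h import *
import pickle
b=pickle.load(open("scene2.pkl","rb"));s=snapshot("scene")
x,y=slice(290,345),slice(95,175)
g=[cv2.cvtColor(q["frame"][y,x],cv2.COLOR_RGB2GRAY).astype(np.float32) for q in(b,s)]
print(cv2.phaseCorrelate(*g))
st=state();print(st["t"],st["position"],st["force"])
```

```text
((-0.28448282648022527, -0.07253496055164277), 0.5248160860935847)
21.125 [547.10514071 -61.33718994  87.77092271] [-7.74186019  0.52803351 24.64281239]
```

The lid hasn't moved, and the shaft is against a hard stop at the predicted height under about 24 N. Handing in.

```bash
python3 -c "
from workcell import *
print(hand_in())"
```

```text
the job is handed in; nothing more can be done
None
```

I handed the job in with the lid standing upright and the shaft keyed into the hub. The shaft is against a hard stop at the expected home height, still gripped and pressed with about 24 N; the result of the judging was not shown.

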